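# Time the brake wheel and fit its pad

### The job

First turn the brake wheel by its toothed pulley until the engraved line on the disc faces the brass pointer. Then take the brake pad that stands on the table and slide its ears down into the two slots of the bracket, lining towards the wheel, pressing it past the spring clips until it sits flat and fully home; the line must still face the pointer, and the spanner, oil bottle, brass weight and eraser stay where they are.

Things in the scene. Friction and masses are not known exactly. Their poses are not given: they have to be found in the camera images.
- brake_unit: Brake unit fixed to the table: aluminium base plate 156 x 188 x 8 mm with a wheel, a pointer and a grey pad bracket of two upright arms. Origin on the table (z = 0) under the wheel's axis. +y points horizontally from the wheel's axis to the bracket, -x from the axis to the pointer, z up.
- wheel (a joint): Wheel angle about the vertical, rad, positive counter-clockwise from above, 0 with the engraved line at the pointer; starts at 0.5 to 1.4, turns both ways, stays where left (friction 0.15 N m). Steel disc, diameter 130 mm, top 22 mm above the table; on it, coaxial, an aluminium toothed pulley, diameter 50 mm, from 22 to 56 mm above the table, 4 mm bolt head on top.
- pulley_grip (a point): Point on the wheel's axis, 45 mm above the table, 11 mm below the pulley's top: the place to grip across the toothed pulley. Turns with the wheel.
- mark (a point): Outer end of the engraved dark radial line (3 mm wide, 36 mm long) at the edge of the disc's top face, 65 mm from the axis. Turns with the wheel.
- pointer_tip (a point): Tip of the brass pointer, just over the disc's edge, 59 mm from the axis, 26.5 mm above the table; fixed to the unit.
- seat (a point): Centre of the pad's place on the flat floor of the bracket, 12 mm above the table and 78 mm from the wheel's axis; axes parallel to those of brake_unit. When the pad is home its pad_foot lies here and their axes agree.
- slot_mouth (a point): Top centre of the slot in the +x arm, 56 mm above the table; the -x arm mirrors it (x of brake_unit). Arms reach from x = 43 to 64 mm; slots run straight down to the seat, open at the top and to the other arm, 10.5 mm wide in y (78.75 to 89.25 mm), ending at x = 56 mm. Flared lips on both sides of the mouth rise 7 mm higher and widen it by 4 mm on each side.
- clip_bulge (a point): Bulge of the bent leaf spring at the outer end of the +x slot (the other mirrors it), 32 mm above the table, 50 mm from the bracket's middle. The ear pushes the leaf back about 2 mm. Both clips together resist the pad by friction over its last 20 mm of travel, with about 5 to 15 N (less when pushed slowly). Its weight alone does not seat the pad.
- pad_center (a point): Centre of the brake pad, half-way up. Bright metal backing plate 80 x 8 x 60 mm (x, y, z; y +2 to +10) with black lining 74 x 12 x 58 on its -y side (y -10 to +2); about 0.2 kg. Stands upright at the start, lining facing the robot's right (world -y) within 0.5 rad. x along the ears, z up. Grip across its 20 mm thickness (y), upper half: below that the disc is 3 mm from the lining once home.
- pad_ear (a point): Centre of the ear at the pad's +x end; the other ear mirrors it at -x. Each ear continues the backing plate by 12 mm (tips 52 mm from the pad's middle), is 8 mm thick (y +2 to +10 mm in the pad's axes) and reaches from 6 to 44 mm above the pad's underside. Same axes as pad_center.
- pad_foot (a point): Centre of the pad's underside, 30 mm below pad_center, same axes.
- pad_lining (a point): Centre of the lining's face, 10 mm from pad_center along the pad's -y, same axes.
- spanner: Open spanner 208 mm long, 8 mm thick, lying on the table; leave it alone. Origin at the centre of its underside.
- oil_bottle: Small oil bottle with spout, 45 mm diameter, 138 mm high, standing behind the unit; leave it alone. Origin at the centre of its underside.
- weight: Brass check weight with a knob, 29 mm diameter, 46 mm high; leave it alone. Origin at the centre of its underside.
- eraser: Eraser 23 x 55 x 15 mm lying on the table; leave it alone. Origin at the centre of its underside.
Things that resemble listed ones, but are neither listed nor needed, are in the scene too. What is shaped like the brake_unit but blue is not meant.

How it is judged:
On the way, in this order (a step that is already met when the one before it is completed fails the run):
1. the wheel's line faces the pointer (within 0.1 rad) while the pad is not yet in the bracket (value of joint wheel between -0.1 and 0.1 rad and distance between pad_foot and seat above 0.06 m), for 0.2 s.
2. the pad is home in the bracket (horizontal distance between pad_foot and seat below 0.005 m and z of pad_foot in the frame of seat below 0.002 m and y of pad_lining in the frame of seat below -0.006 m), for 0.2 s.
At the end, for the whole second after the job is handed in: The wheel's line faces the pointer within 0.1 rad (about 6 mm at the edge), and the pad stands in the bracket with both ears in the slots, lining towards the wheel: underside within 2 mm of the bracket's floor, within 5 mm of its place sideways, upright and in line within 0.05 rad (all of step 2 and value of joint wheel between -0.1 and 0.1 rad and z of pad_foot in the frame of seat above -0.003 m and angle between pad_foot's own z axis and vertical below 0.05 rad and angle between the x axis of pad_foot and the x axis of seat, either way round below 0.05 rad); the robot touches nothing.
It fails at once if the spanner, oil bottle, weight or eraser is moved by more than 30 mm or the bottle or weight is tipped (distance of any of spanner, oil_bottle, weight, eraser from where it was at the start of the episode above 0.03 m or angle between any of oil_bottle, weight's own z axis and vertical above 0.5 rad).
It also fails if it takes over 58 s, if anything falls off the work surface, if the arm or the gripper's body presses on something with over 40 N, if the wrist force passes 120 N, or if a joint passes its speed limit or range.

### The arm

A 6-joint arm with a two-finger parallel gripper is mounted at the origin on a cart in front of the work surface, level with it; the furniture and walls round the work are solid. World frame = base frame: x ahead of the robot, y to its left, z up, the work surface at z = 0. Lengths are in m, angles in rad, forces in N, time in s.
With the tool pointing down it reaches from about 0.3 to 0.85 m from the base axis. Payload 5.4 kg.
Tool frame: the origin (TCP) lies at the very end of the fingers, on their centre line; the grasp point (between the pads) lies 19 mm behind it; z points along the fingers, y is the direction in which the jaws open and shut (so a half turn about z gives the same grasp; the last joint's range is limited). The gripper opens to 85 mm and grips with 20 to 120 N. Pads are 22 mm wide; open, the fingers measure 114 mm over their backs; the gripper's body (76 mm by 85 mm) begins 54 mm behind the grasp point. The pads swing forward as they close: fully open they stand 13 mm farther back than shut.
Start: joints at [0.979, 0.158, 1.597, -0, 1.386, -0.21], TCP at [0.214, 0.534, 0.231] pointing down, gripper open.
Joint ranges: [-2.91, 2.91], [-0.94, 2.29], [0.18, 2.7], [-1.29, 4.43], [0.17, 2.64], [-3, 3]. Speed limits (rad/s): [2.57, 2.57, 3.14, 3.14, 3.14, 3.14].

### API

Orientations are given as a unit quaternion [x, y, z, w].
In Python, from plant import env, vision gives the robot as it stands. The module is installed in compiled form; this text tells all that it offers.
- The arm moves only by the tool servo_tool, never from a script. Its argument "increments" is text: rows parted by semicolons, each of 5 numbers parted by spaces: the shift along the tool's x, y, z each as a share of 0.05 m, from -1 to 1, then the turn about the tool's z as a share of 0.15 rad, from -1 to 1, then the opening, from 0 (shut) to 1 (fully open). A call has 1 to 10 rows; each row shifts and turns the commanded pose from where the row before left it, along the tool's axes as they then stand; what a row does not reach is not made up. A row lasts 1/8 s, in which the tool goes at most 62.5 mm and 10.7 degrees, less where a joint would pass 70% of its speed; a pose out of reach is approached as far as the arm can. A call with a number of a shift or a turn outside -1 to 1 is refused whole. A call with a gripper value outside its range is refused whole. The fingers move at their own pace and stop on an object; "force" is the grip in N (left out, the last holds). Time passes only in rows, so rows that do not move let the fingers close. It gives the time, the measured TCP pose, the force and the opening at its end, in the units of the state.
- env.read_state(): the state, without advancing time (a new reading comes with each control period).
- vision.grab_frame(name): name is "scene" or "top" or "wrist"; returns the picture (420x560x3 uint8, blue, green, red); there is no depth.
- vision.camera_params(name): a dict with "K" (3x3 intrinsics, pixels), "camera_from_world" (4x4, takes a point from world to camera coordinates); the wrist camera has in their place "T_tool_cam" (4x4, takes a point from camera to tool coordinates, whose origin is the TCP and whose axes are the flange's). Camera axes: x right, y down, z forward; pixel columns grow to the right and rows downward; lengths in m; the calibration is good to about 2 mm. A picture is of the moment at which its call begins: read the wrist's pose just before it. camera_params takes no time and is no camera call.
- env.hand_in(): hands the job in, once; it reports no verdict.
The state is a dict: "clock": time; "q": joint angles; "qvel": joint speeds; "joint_efforts": joint torques, N m; "tool_pos": TCP position; "tcp_rot": TCP orientation; "force": force on the tool from outside, world axes, zero at the start; "wrist_torque": the same for the moment, N m; "width": finger opening in m.
Only numpy, scipy, OpenCV 4.12 (cv2) and the standard library are available. Lean on these libraries where they do the work, as an engineer would, in place of code of your own. Each camera call takes 0.05 s, during which the arm holds its last target.

## Working session

There is one attempt and no reset: what is moved stays moved. The work goes in short steps, Python scripts to look and compute and a tool call to move; the robot and the scene stay as the last step left them, time stands still between calls to the robot, and variables do not carry over. Pictures are saved under pics/ and viewed, and the job is handed in when it is done.

Besides the shell and the picture viewer there is one more tool, called after "Request:" by a JSON object that holds its "api" and its "payload". servo_tool: Moves the arm, as the interface text tells. Shift numbers are shares of 0.05 m and turn numbers shares of 0.15 rad, none past 1 either way. Its arguments: {"type":"object","properties":{"increments":{"type":"string"},"force":{"type":"number"}},"required":["increments"]}

```bash
mkdir -p pics; ls; cat > h.py <<'E'
import numpy as np, cv2
from plant import env, vision
from scipy.spatial.transform import Rotation as R
def cam(name):
    p=vision.camera_params(name); K=np.array(p["K"])
    if name=="wrist":
        s=env.read_state(); T=np.eye(4); T[:3,:3]=R.from_quat(s["tcp_rot"]).as_matrix(); T[:3,3]=s["tool_pos"]
        W=T@np.array(p["T_tool_cam"])
    else: W=np.linalg.inv(np.array(p["camera_from_world"]))
    return K,W
def ray(K,W,uv):
    d=np.linalg.inv(K)@np.array([uv[0],uv[1],1.]); return W[:3,3],W[:3,:3]@d
def onplane(K,W,uv,z):
    o,d=ray(K,W,uv); return o+d*(z-o[2])/d[2]
def proj(K,W,P):
    c=np.linalg.inv(W)@np.append(P,1); u=K@c[:3]; return u[:2]/u[2]
E
python3 - <<'E'
from h import *
s=env.read_state(); print(s)
for n in("scene","top","wrist"):
    K,W=cam(n); print(n,K.tolist(),W.round(4).tolist())
    cv2.imwrite(f"pics/{n}0.png",vision.grab_frame(n))
E
```

```text
pics
{'clock': 0.0, 'q': array([ 9.78873447e-01,  1.59047343e-01,  1.59825453e+00, -1.03814735e-06,
        1.38618634e+00, -2.10112380e-01]), 'qvel': array([-0.00164098,  0.00039409, -0.00086059, -0.00162411,  0.0005744 ,
        0.00024756]), 'joint_efforts': array([-9.69254579e-04, -3.96002591e+01, -3.31428945e+01, -2.37995437e-04,
        8.41877481e-03, -3.88286011e-06]), 'tool_pos': array([0.21392717, 0.5330713 , 0.23030669]), 'tcp_rot': array([ 1.89747597e-01,  9.81832445e-01, -8.72782525e-04, -3.69499793e-04]), 'force': array([ 0.22059956,  0.34848346, -0.51726066]), 'wrist_torque': array([ 0.043941  ,  0.00307776, -0.01747997]), 'width': 0.08557159909598927}
scene [[530.5951892298565, 0.0, 271.28041985465563], [0.0, 530.5951892298565, 206.64623966208023], [0.0, 0.0, 1.0]] [[0.7711, -0.4392, 0.461, -0.43], [-0.6364, -0.5098, 0.5788, -1.3273], [-0.0191, -0.7397, -0.6726, 1.514], [0.0, 0.0, 0.0, 1.0]]
top [[409.5077827660593, 0.0, 286.6858532171706], [0.0, 409.5077827660593, 210.90038573701605], [0.0, 0.0, 1.0]] [[0.0092, -0.994, 0.1086, 0.3939], [-0.9999, -0.008, 0.0118, -0.0741], [-0.0109, -0.1087, -0.994, 1.3468], [0.0, 0.0, 0.0, 1.0]]
wrist [[291.02819604249476, 0.0, 279.90901120938287], [0.0, 291.02819604249476, 207.96432728715314], [0.0, 0.0, 1.0]] [[0.3726, 0.8879, 0.2698, 0.1462], [0.928, -0.3554, -0.1118, 0.5614], [-0.0033, 0.292, -0.9564, 0.3741], [0.0, 0.0, 0.0, 1.0]]
```

View pics/scene0.png

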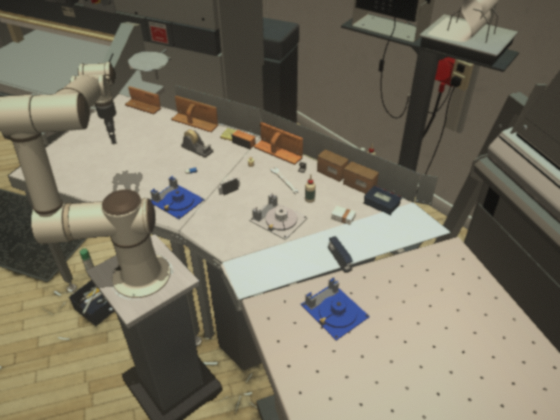

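View pics/top0.png

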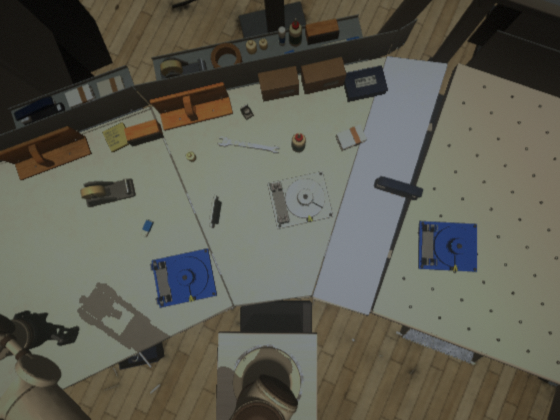

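View pics/wrist0.png

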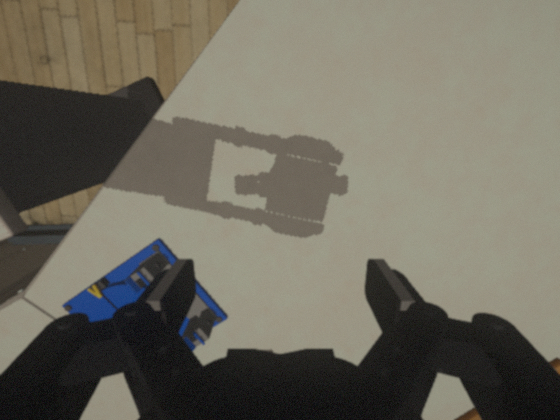

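```bash
python3 - <<'E'
from h import *
t=cv2.imread("pics/top0.png"); s=cv2.imread("pics/scene0.png")
a=cv2.resize(t[120:260,190:350],None,fx=5,fy=4.2,interpolation=cv2.INTER_CUBIC)
a=cv2.resize(t[120:240,190:350],(800,600),interpolation=cv2.INTER_CUBIC); cv2.imwrite("pics/topcrop.png",a)
a=cv2.resize(s[150:255,200:340],(800,600),interpolation=cv2.INTER_CUBIC); cv2.imwrite("pics/scenecrop.png",a)
K,W=cam("top")
for n,uv,z in [("pad",(216,210),.06),("axis",(307,197),.056),("pointer",(310,218),.0265),("bottle",(298,141),.1),("spanner",(248,145),.008),("black2",(398,187),.03),("weight",(191,156),.04),("eraser",(350,138),.01),("blue1",(187,277),.05)]: print(n,onplane(K,W,uv,z).round(3))
E
```

```text
pad [0.536 0.165 0.06 ]
axis [ 0.58  -0.123  0.056]
pointer [ 0.516 -0.134  0.026]
bottle [ 0.75  -0.093  0.1  ]
spanner [0.761 0.074 0.008]
black2 [ 0.619 -0.419  0.03 ]
weight [0.715 0.256 0.04 ]
eraser [ 0.787 -0.268  0.01 ]
blue1 [0.324 0.252 0.05 ]
```

View pics/topcrop.png

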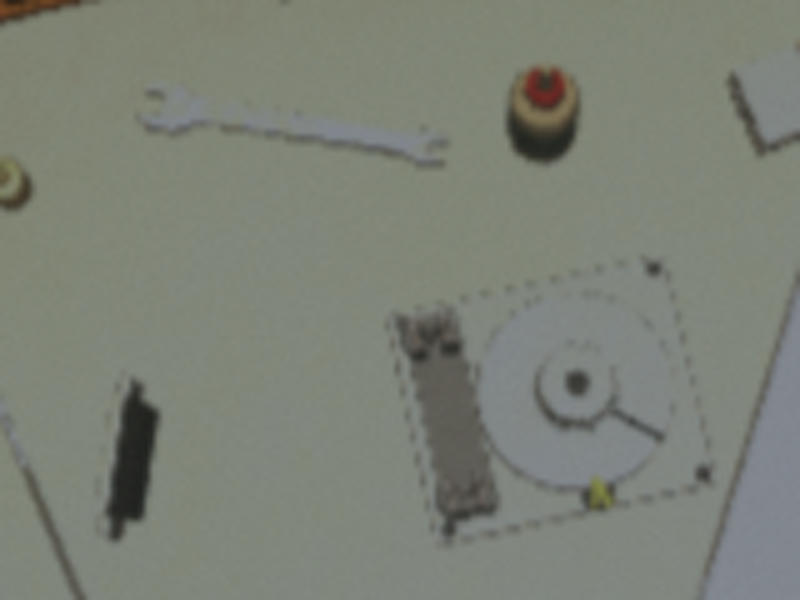

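View pics/scenecrop.png

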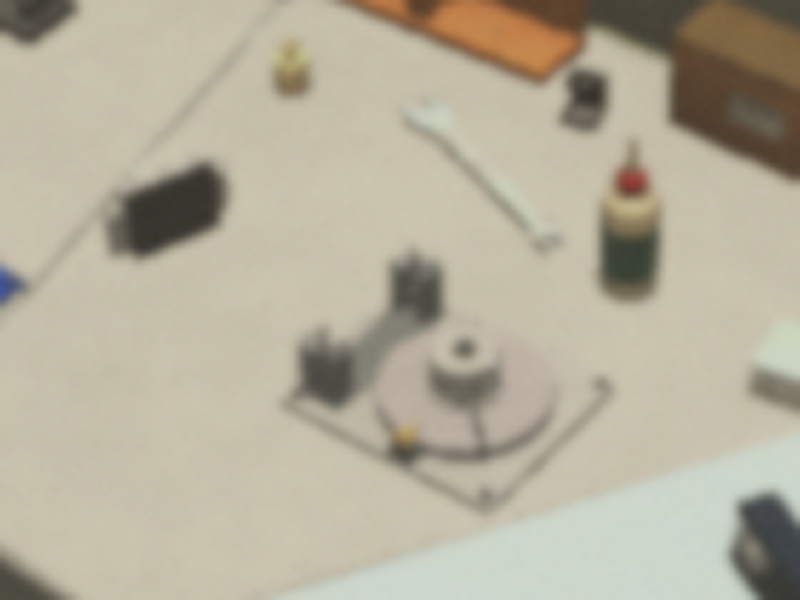

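The scene shows one grey brake unit, with its axis at about (305,197) in the top view. The two blue lookalikes are at (187,277) and (450,245), so they are out. There are two candidate black objects:
- (216,210) is about 31 px long, which is 104 mm. It stands upright, with ears and a bright backing plate, and its lining faces right, so this is the pad.
- (398,187) is about 47 px (150 mm) long and is some other tool.

The enlarged crops confirm both. The wheel's line is about 0.75 rad counter-clockwise from the pointer. I'm moving above the unit now.

Request:
{"api": "servo_tool", "payload": {"increments": "-0.9 -0.75 0 0 1; -0.9 -0.75 0 0 1; -0.9 -0.75 0 0 1; -0.9 -0.75 0 0 1; -0.9 -0.75 0 0 1; -0.9 -0.75 0 0 1; -0.9 -0.75 0 0 1; -0.9 -0.75 0 0 1; -0.9 -0.75 0 0 1; -0.9 -0.75 0 0 1", "force": 60}}

```text
clock: 1.4
tool_pos: [0.4926, 0.0161, 0.2312]
tcp_rot: [0.19, 0.982, 0.0, 0.0]
force: [0.9, 1.1, 0.3]
width: 0.0852
```

Request:
{"api": "servo_tool", "payload": {"increments": "-0.9 -0.75 0 0 1; -0.9 -0.75 0 0 1; 0 0 0 1 1; 0 0 0 1 1; 0 0 0 1 1; 0 0 0 1 1; 0 0 0 1 1; 0 0 0 1 1; 0 0 0 1 1; 0 0 0 1 1"}}

```text
clock: 2.65
tool_pos: [0.5475, -0.0851, 0.2309]
tcp_rot: [0.713, 0.701, -0.0, -0.0]
force: [-0.0, 0.6, -0.4]
width: 0.0857
```

Request:
{"api": "servo_tool", "payload": {"increments": "0 0 0 1 1; 0 0 0 1 1; 0 0 0 1 1; 0 0 0 1 1; 0 0 0 1 1; 0 0 0 1 1;0 0 0 0 1"}}

```text
clock: 3.52
tool_pos: [0.5475, -0.0851, 0.231]
tcp_rot: [0.946, 0.325, -0.0, -0.0]
force: [0.9, 0.2, 0.4]
width: 0.0848
```

```bash
python3 - <<'E'
from h import *
s=env.read_state(); print(s['clock'],s['tool_pos'],s['tcp_rot'],s['q'])
K,W=cam("wrist"); im=vision.grab_frame("wrist"); cv2.imwrite("pics/w1.png",im); np.savez("w1.npz",K=K,W=W)
E
```

```text
3.525 [ 0.54748908 -0.08514578  0.230959  ] [ 9.45819110e-01  3.24693853e-01 -2.64476807e-04 -2.08993609e-04] [-3.72395491e-01  1.05234756e-01  1.65622246e+00 -2.35688037e-05
  1.38080921e+00  5.37029205e-01]
```

View pics/w1.png

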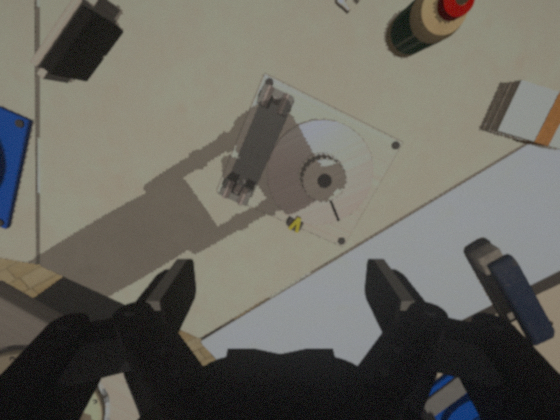

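The wrist view shows the grey unit. The pulley bolt is near (324,181), the engraved line runs (331,200)-(339,220), the pointer is near (295,223), the bracket arms are at (275,100) and (237,187), and the pad is at (85,45). I'll enlarge it for precise points.

```bash
python3 - <<'E'
import cv2
im=cv2.imread("pics/w1.png")
a=cv2.resize(im[65:255,210:410],(800,760),interpolation=cv2.INTER_CUBIC)
a=cv2.resize(im[75:225,210:410],(800,600),interpolation=cv2.INTER_CUBIC); a=cv2.convertScaleAbs(a,alpha=1.6,beta=0);cv2.imwrite("pics/w1c.png",a)
a=cv2.resize(im[150:250,270:410],(784,560),interpolation=cv2.INTER_CUBIC); a=cv2.convertScaleAbs(a,alpha=1.6,beta=0);cv2.imwrite("pics/w1d.png",a)
E
```

```text
(no output)
```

View pics/w1c.png

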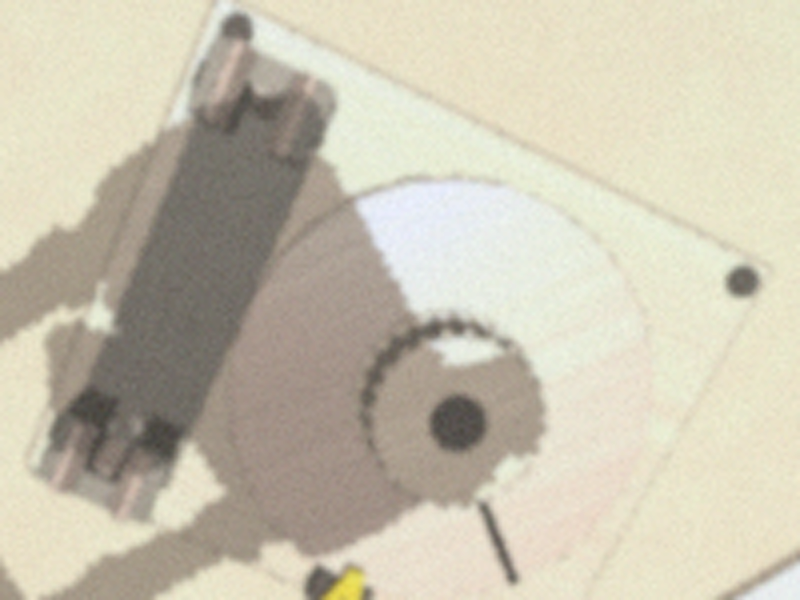

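View pics/w1d.png

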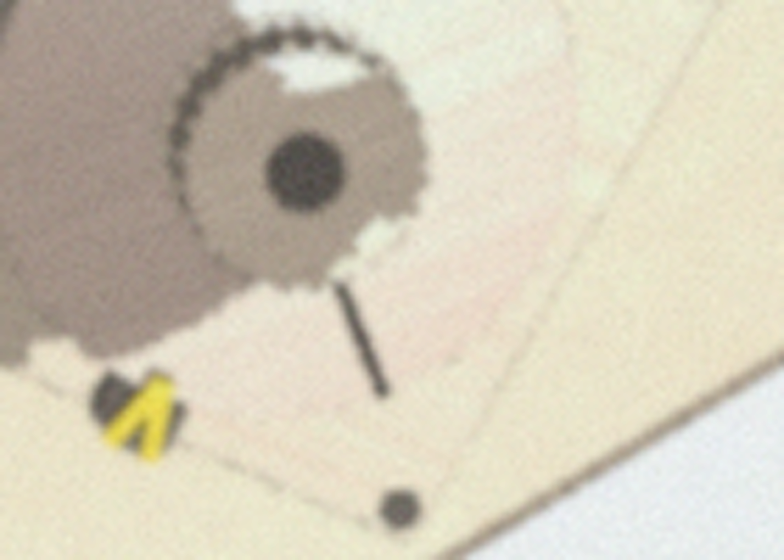

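```bash
cat > m.py <<'E'
from h import *
d=np.load("w1.npz");K,W=d["K"],d["W"]
f=lambda u,v,z:onplane(K,W,(u,v),z)
ax=f(324.5,180.7,.060)
print("axis",ax.round(4))
s=[f(269,81.75,.009),f(395.5,145.25,.009),f(341.4,240.9,.009)]
for a in s: print("screw",a.round(4))
print("d",np.linalg.norm(s[0]-s[1]),np.linalg.norm(s[1]-s[2]))
ang=lambda v:np.degrees(np.arctan2(v[1],v[0]))
print("unit yaw from screws 21 (x):",ang(s[1]-s[2]), " y:",ang(s[0]-s[1])-90)
p=f(299.1,217.5,.0265); print("ptr",np.linalg.norm((p-ax)[:2]),ang(p-ax)-180)
mo=f(338.4,220.2,.022);mi=f(331.1,200.9,.022)
print("mark",np.linalg.norm((mo-ax)[:2]),ang(mo-ax),np.linalg.norm((mi-ax)[:2]),ang(mo-mi))
for u,v in[(235,70),(297,115),(68,465),(132,490)]: print("lip",f(210+u/4,75+v/4,.06).round(4))
E
python3 m.py
```

```text
axis [ 0.5863 -0.1181  0.06  ]
screw [ 0.6321 -0.0042  0.009 ]
screw [ 0.6704 -0.1711  0.009 ]
screw [ 0.5334 -0.2032  0.009 ]
d 0.1711663149481614 0.14068418561696056
unit yaw from screws 21 (x): 13.2055249220907  y: 12.921925670082615
ptr 0.05965901655131774 -346.62021939015835
mark 0.06497657054222099 -118.41097831127772 0.03710255134230858 -119.52098930880149
lip [ 0.6206 -0.0149  0.06  ]
lip [ 0.6218 -0.0339  0.06  ]
lip [ 0.5106 -0.0403  0.06  ]
lip [ 0.5157 -0.0585  0.06  ]
```

```bash
python3 - <<'E'
from h import *
K,W=cam("top"); im=cv2.imread("pics/top0.png")
print(onplane(K,W,(305.4,196.6),.06))
K2,W2=cam("scene"); print(proj(K2,W2,[.5863,-.1181,.06]), "scene bolt seen at",(200+463*140/800,150+348*105/600))
E
```

```text
[ 0.58062252 -0.11769674  0.06      ]
[281.64491277 209.7974741 ] scene bolt seen at (281.025, 210.9)
```

Request:
{"api": "servo_tool", "payload": {"increments": "0.2 1 0.4 0 1; 0 0 0.8 0 1; 0 0 0.8 0 1; 0 0 0.6 0 1; 0 0 0 0 1"}}

```text
clock: 4.2
tool_pos: [0.584, -0.1177, 0.0983]
tcp_rot: [0.946, 0.325, -0.002, -0.002]
force: [0.1, -0.2, 0.0]
width: 0.0856
```

```bash
python3 - <<'E'
from h import *
s=env.read_state(); print(s['clock'],s['tool_pos'])
K,W=cam("wrist"); im=vision.grab_frame("wrist"); cv2.imwrite("pics/w2.png",im); np.savez("w2.npz",K=K,W=W)
E
```

```text
4.2 [ 0.58397746 -0.11765304  0.0982929 ]
```

View pics/w2.png

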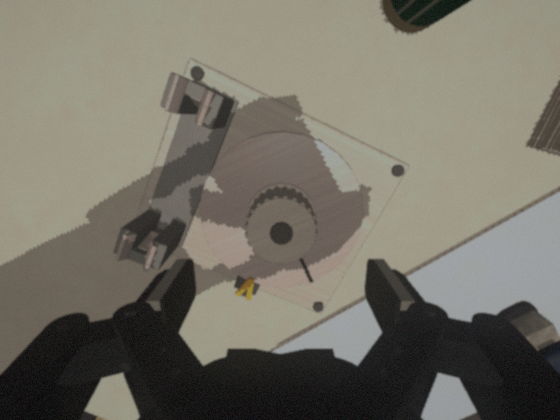

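Bolt at (281,233), midway between the fingers (column 280). I'll recompute the axis from this closer view.

```bash
python3 - <<'E'
from h import *
d=np.load("w2.npz");K,W=d["K"],d["W"]
print(onplane(K,W,(281,233),.06).round(4))
a=[onplane(K,W,p,.009) for p in((197.5,73.5),(398,171),(318.5,307))]
for x in a: print(x.round(4))
E
```

```text
[ 0.5864 -0.1173  0.06  ]
[ 0.6315 -0.0044  0.009 ]
[ 0.6703 -0.1712  0.009 ]
[ 0.5329 -0.2036  0.009 ]
```

Request:
{"api": "servo_tool", "payload": {"increments": "0.03 0.02 0.5 0 1; 0 0 0.5 0 1; 0 0 0.42 0 1; 0 0 0 0 1; 0 0 0 0 0.3; 0 0 0 0 0; 0 0 0 0 0; 0 0 0 0 0; 0 0 0 0 0", "force": 60}}

```text
clock: 5.38
tool_pos: [0.5869, -0.1161, 0.0318]
tcp_rot: [0.946, 0.324, -0.001, -0.003]
force: [-8.2, 7.5, 11.8]
width: 0.0487
```

Request:
{"api": "servo_tool", "payload": {"increments": "0 0 -0.06 0.5 0; 0 0 0 0.8 0; 0 0 0 0.8 0; 0 0 0 0.8 0; 0 0 0 0.8 0; 0 0 0 0.8 0; 0 0 0 0.8 0; 0 0 0 0.32 0; 0 0 0 0 0; 0 0 0 0 0"}}

```text
clock: 6.62
tool_pos: [0.5872, -0.1178, 0.032]
tcp_rot: [0.996, -0.091, -0.001, -0.001]
force: [4.2, 0.3, -15.5]
width: 0.0485
```

```bash
python3 - <<'E'
from h import *
s=env.read_state(); print(s['clock'],s['tool_pos'],s['force'],s['wrist_torque'],np.degrees(R.from_quat(s['tcp_rot']).as_matrix()[:2,1]@[0,0]) , np.degrees(np.arctan2(*R.from_quat(s['tcp_rot']).as_matrix()[[1,0],1])))
K,W=cam("wrist"); im=vision.grab_frame("wrist"); cv2.imwrite("pics/w3.png",im); np.savez("w3.npz",K=K,W=W)
E
```

```text
6.625 [ 0.58723813 -0.11779779  0.03199842] [  4.20149398   0.25658557 -15.51051221] [ 0.6789021  -0.77525818 -0.14704383] 0.0 -100.49103522877866
```

View pics/w3.png

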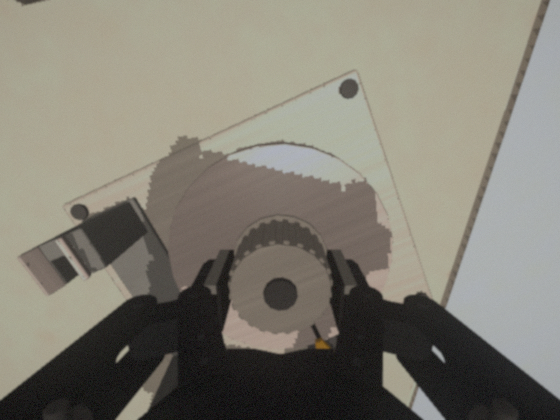

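The line at (317,330) now points at the pointer (322,345). I'll release, rise and check it.

Request:
{"api": "servo_tool", "payload": {"increments": "0 0 0 0 1; 0 0 0 0 1; 0 0 0 0 1; 0 0 0 0 1; 0 0 -0.5 0 1; 0 0 -1 0 1; 0 0 -1 0 1; 0 0 -1 0 1; 0 0 0 0 1"}}

```text
clock: 7.8
tool_pos: [0.591, -0.1197, 0.2144]
tcp_rot: [0.996, -0.091, 0.005, 0.002]
force: [-0.0, -0.7, -0.1]
width: 0.0856
```

```bash
python3 - <<'E'
from h import *
s=env.read_state(); print(s['clock'],s['tool_pos'],s['force'],s['q'])
K,W=cam("wrist"); im=vision.grab_frame("wrist"); cv2.imwrite("pics/w4.png",im); np.savez("w4.npz",K=K,W=W)
E
```

```text
7.8 [ 0.59101146 -0.11970605  0.21439897] [-0.0042827  -0.65156194 -0.05451486] [-3.99933827e-01  2.34103153e-01  1.54375498e+00 -1.50847910e-04
  1.35284515e+00  1.35390177e+00]
```

View pics/w4.png

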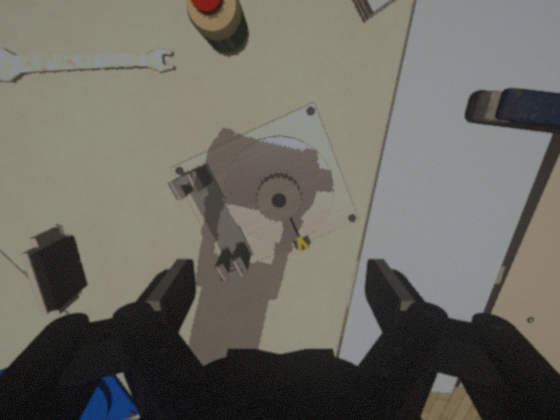

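```bash
python3 - <<'E'
import cv2
im=cv2.imread("pics/w4.png")
a=cv2.resize(im[160:260,160:300],(784,560),interpolation=cv2.INTER_CUBIC); a=cv2.convertScaleAbs(a,alpha=1.6,beta=0);cv2.imwrite("pics/w4c.png",a)
a=cv2.resize(im[210:330,10:130],(600,600),interpolation=cv2.INTER_CUBIC); a=cv2.convertScaleAbs(a,alpha=1.8,beta=0);cv2.imwrite("pics/w4p.png",a)
a=cv2.resize(im[170:260,250:340],(600,600),interpolation=cv2.INTER_CUBIC); a=cv2.convertScaleAbs(a,alpha=1.8,beta=0);cv2.imwrite("pics/w4d.png",a)
E
```

```text
(no output)
```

View pics/w4d.png

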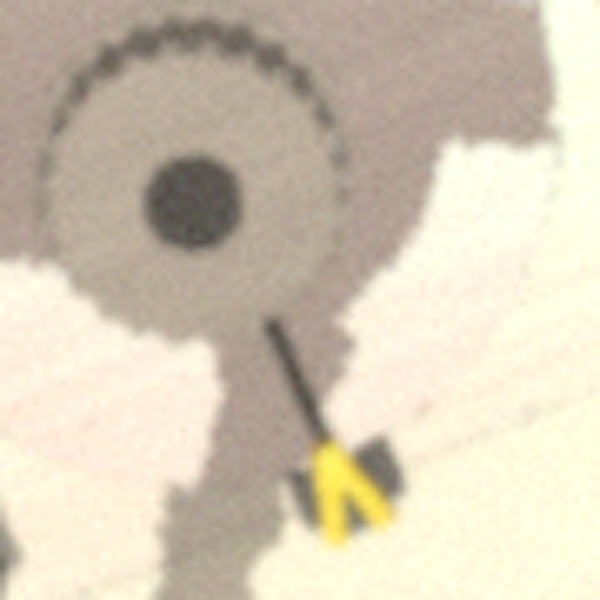

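View pics/w4p.png

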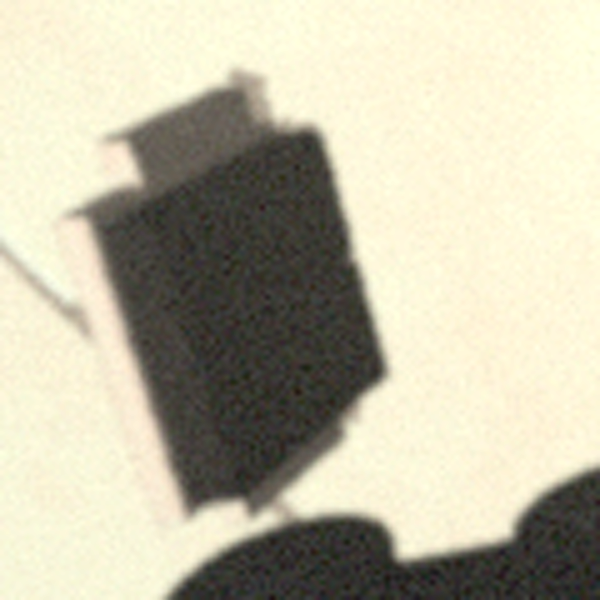

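View pics/w4c.png

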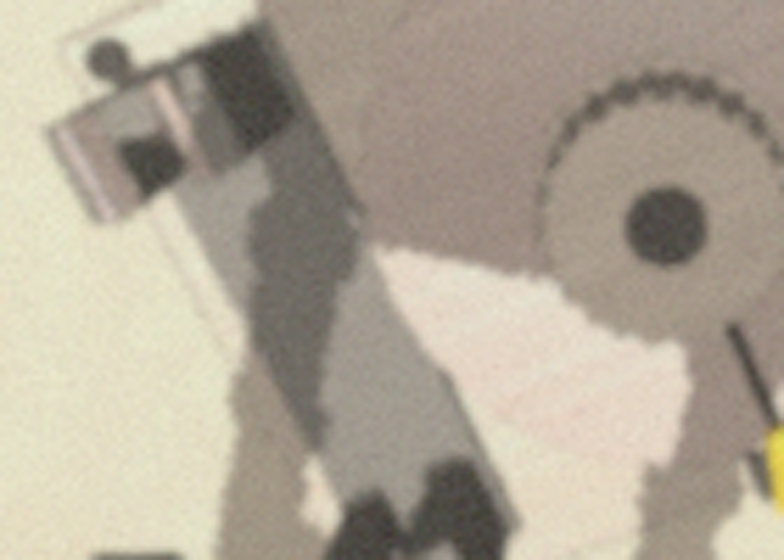

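```bash
python3 - <<'E'
from h import *
d=np.load("w4.npz");K,W=d["K"],d["W"]
f=lambda u,v,z:onplane(K,W,(u,v),z)
ang=lambda v:np.degrees(np.arctan2(v[1],v[0]))
ax=f(250+.15*193,170+.15*203,.06);mi=f(290.8,218.3,.022);mo=f(298.3,236,.022);p=f(298.75,236.3,.0265)
print(ax.round(4),p.round(4),"ptr",ang(p-ax),np.linalg.norm((p-ax)[:2]),"mark",ang(mo-ax),ang(mi-ax),ang(mo-mi))
c=lambda u,v,z:f(10+u/5,210+v/5,z)
A=c(65,215,.06);B=c(183,520,.06);print("pad back edge",A.round(4),B.round(4),np.linalg.norm(A-B),ang(A-B))
A2=c(92,207,.06);B2=c(192,500,.06);print("plate/lining edge",A2.round(4),B2.round(4),np.linalg.norm(A2-B2),ang(A2-B2))
C=c(100,145,.044);print("ear top outer?",C.round(4))
E
```

```text
[ 0.5858 -0.1181  0.06  ] [ 0.5279 -0.132   0.0265] ptr -166.46608819340645 0.05959462674493937 mark -167.21135828255933 -166.61340260746599 -168.06341754393296
pad back edge [0.5785 0.1742 0.06  ] [0.4987 0.1805 0.06  ] 0.08004488147427975 -4.523675595756032
plate/lining edge [0.5792 0.1675 0.06  ] [0.5035 0.1762 0.06  ] 0.0761824734058353 -6.559864256555113
ear top outer? [0.589  0.1751 0.044 ]
```

The wheel is done: the line is within about 1° of the pointer. Next, the pad.

Request:
{"api": "servo_tool", "payload": {"increments": "-0.35 -0.9 0 0 1; -0.35 -0.9 0 0 1; -0.35 -0.9 0 0 1; -0.35 -0.9 0 0 1; -0.35 -0.9 0 0 1; -0.35 -0.9 0 0 1; 0 0 0 -0.6 1; 0 0 0 0 1; 0 0 0 0 1"}}

```text
clock: 8.98
tool_pos: [0.5336, 0.1656, 0.2073]
tcp_rot: [0.999, -0.048, -0.001, 0.0]
force: [0.7, 1.0, -1.0]
width: 0.0853
```

```bash
python3 - <<'E'
from h import *
s=env.read_state(); print(s['clock'],s['tool_pos'],s['tcp_rot'],s['q'])
K,W=cam("wrist"); im=vision.grab_frame("wrist"); cv2.imwrite("pics/w5.png",im); np.savez("w5.npz",K=K,W=W)
u=proj(K,W,[.538,.167,.06]).astype(int);print(u)
a=cv2.resize(im[130:280,180:380],(800,600),interpolation=cv2.INTER_CUBIC); a=cv2.convertScaleAbs(a,alpha=1.8,beta=0);cv2.imwrite("pics/w5c.png",a)
E
```

```text
8.975 [0.53357379 0.16562833 0.20727082] [ 9.98864871e-01 -4.76248359e-02 -8.97878013e-04  1.97819583e-04] [ 8.47774152e-02  1.36795625e-01  1.66934815e+00 -1.59401502e-04
  1.33728115e+00  1.75089652e+00]
[278 191]
```

View pics/w5.png

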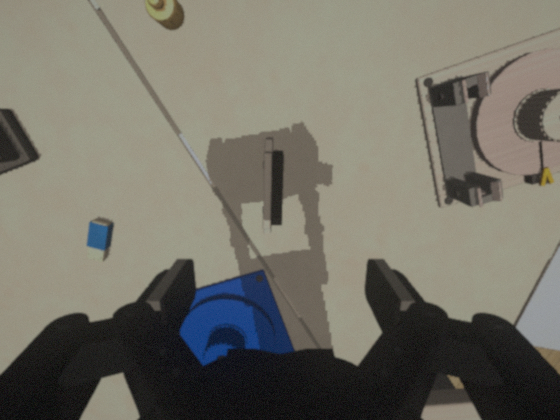

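View pics/w5c.png

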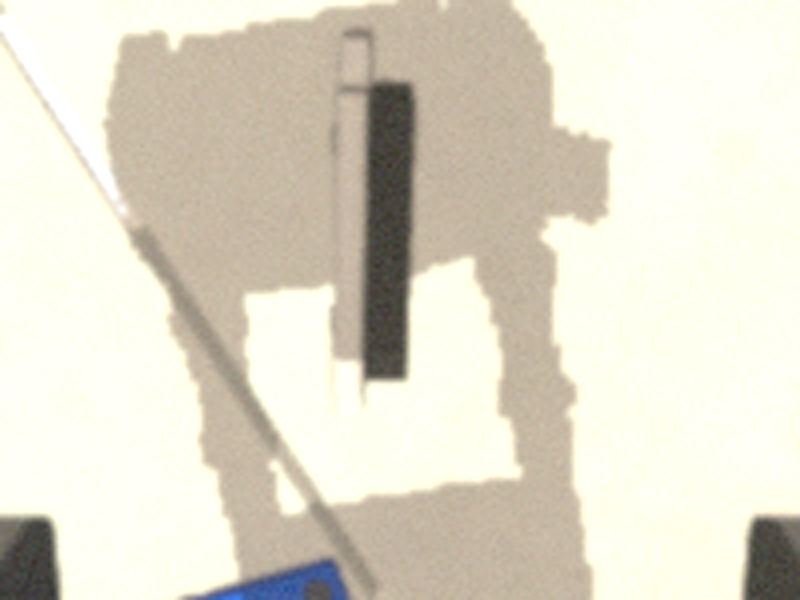

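```bash
python3 - <<'E'
from h import *
d=np.load("w5.npz");K,W=d["K"],d["W"]
c=lambda u,v,z:onplane(K,W,(180+u/4,130+v/4),z)
ang=lambda v:np.degrees(np.arctan2(v[1],v[0]))
for n,a,b,z in[("mid edge",(372,85),(363.5,378),.058),("lin right",(413,84),(406,380),.058),("plate left",(338,90),(331.5,390),.06),("ear ends",(358,33),(348,405),.044)]:
    A=c(*a,z);B=c(*b,z);print(n,A.round(4),B.round(4),((A+B)/2).round(4),np.linalg.norm(A-B).round(4),ang(A-B).round(2))
E
```

```text
mid edge [0.5788 0.1681 0.058 ] [0.502  0.1782 0.058 ] [0.5404 0.1732 0.058 ] 0.0775 -7.54
lin right [0.5781 0.1579 0.058 ] [0.5003 0.167  0.058 ] [0.5392 0.1624 0.058 ] 0.0783 -6.64
plate left [0.5786 0.1765 0.06  ] [0.5001 0.187  0.06  ] [0.5394 0.1817 0.06  ] 0.0792 -7.61
ear ends [0.5908 0.1707 0.044 ] [0.4892 0.1844 0.044 ] [0.54   0.1776 0.044 ] 0.1026 -7.64
```

The pad's top is clear. The plate's left edge is at crop x≈335, the plate/lining edge runs (372,85)-(363,378), and the ear ends are at (358,33) and (348,405). Measured ear span is 102.6 mm (104 expected) and yaw is -7.5°. The centre is about (0.539, 0.172).

Request:
{"api": "servo_tool", "payload": {"increments": "0.1 -0.13 0.7 0.24 1; 0 0 0.9 0 1; 0 0 0.9 0 1; 0 0 0.5 0 1; 0 0 0 0 1; 0 0 0 0 1", "force": 80}}

```text
clock: 9.78
tool_pos: [0.5407, 0.1719, 0.0596]
tcp_rot: [0.998, -0.065, 0.001, -0.0]
force: [0.5, 0.4, 0.6]
width: 0.0852
```

```bash
python3 - <<'E'
from h import *
s=env.read_state(); print(s['clock'],s['tool_pos'],s['tcp_rot'],s['force'])
K,W=cam("wrist"); im=vision.grab_frame("wrist"); cv2.imwrite("pics/w6.png",im); np.savez("w6.npz",K=K,W=W)
E
```

```text
9.775 [0.54069963 0.17191569 0.05964318] [ 9.97884766e-01 -6.49992554e-02  1.03310760e-03 -1.51243329e-04] [0.51066002 0.40124745 0.60416681]
```

View pics/w6.png

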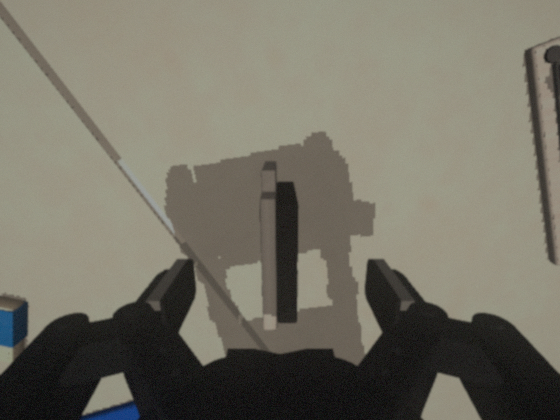

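The pad is centred between the fingers (columns 260-298, finger middle 280) and aligned with them. Descending to grip.

Request:
{"api": "servo_tool", "payload": {"increments": "0 0 0.4 0 1; 0 0 0.33 0 1; 0 0 0 0 1; 0 0 0 0 0; 0 0 0 0 0; 0 0 0 0 0; 0 0 0 0 0; 0 0 0 0 0; 0 0 0 0 0", "force": 80}}

```text
clock: 10.95
tool_pos: [0.5401, 0.1722, 0.0224]
tcp_rot: [0.998, -0.065, 0.001, -0.0]
force: [0.4, 0.2, 3.8]
width: 0.0189
```

Request:
{"api": "servo_tool", "payload": {"increments": "0 0 -0.2 0 0; 0 0 -0.6 0 0; 0 0 -1 0 0; 0 0 -0.6 0 0; 0 0 0 0 0; 0 0 0 0 0"}}

```text
clock: 11.7
tool_pos: [0.5382, 0.172, 0.1398]
tcp_rot: [0.998, -0.065, -0.002, 0.0]
force: [-0.0, -0.5, -3.3]
width: 0.0192
```

```bash
python3 - <<'E'
from h import *
s=env.read_state(); print(s['clock'],s['tool_pos'],s['tcp_rot'],s['force'],s['width'])
K,W=cam("wrist"); im=vision.grab_frame("wrist"); cv2.imwrite("pics/w7.png",im); np.savez("w7.npz",K=K,W=W)
K,W=cam("scene"); im=vision.grab_frame("scene"); cv2.imwrite("pics/s7.png",cv2.resize(im[120:255,180:360],(800,600),interpolation=cv2.INTER_CUBIC))
E
```

```text
11.7 [0.5381726  0.17198606 0.13983825] [ 9.97911595e-01 -6.45727892e-02 -1.65099776e-03  2.78437201e-04] [-0.03903453 -0.49191431 -3.34017985] 0.01924750892286746
```

View pics/w7.png

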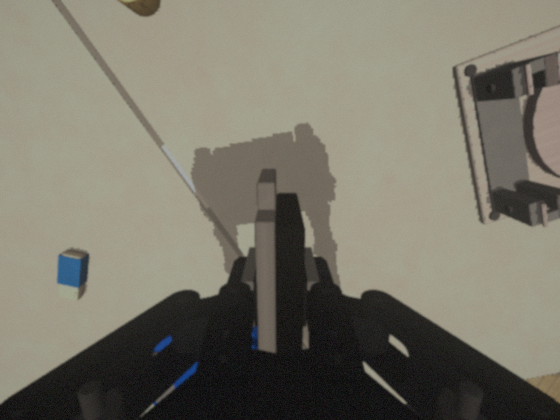

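View pics/s7.png

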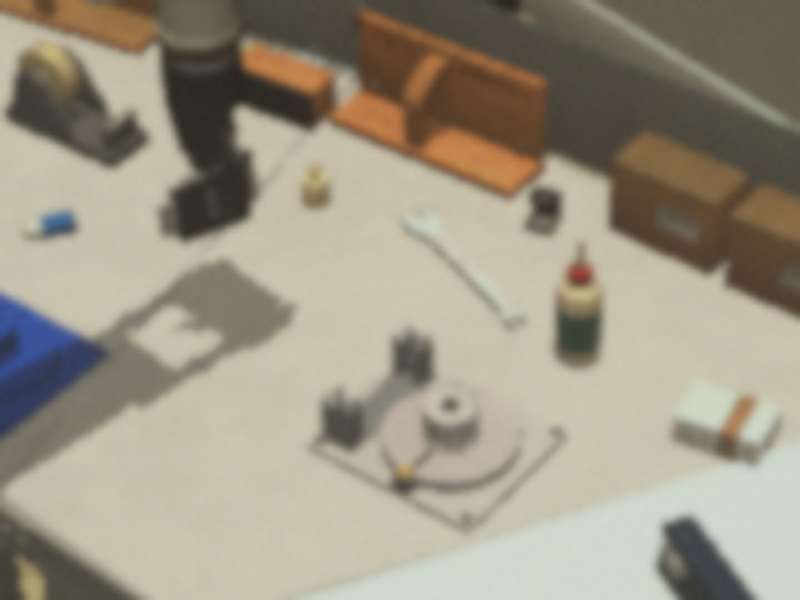

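```bash
cat > padtool.py <<'E'
from h import *
def run(npz,pts,pos,q,zt=.0376,off=(0,0),sc=1):
    d=np.load(npz);K,W=d["K"],d["W"];Rt=R.from_quat(q).as_matrix();pos=np.array(pos)
    # plane: tool z = -zt
    out=[]
    for (u,v),h in pts:
        o,dd=ray(K,W,(off[0]+u/sc,off[1]+v/sc)); o=Rt.T@(o-pos); dd=Rt.T@dd
        P=o+dd*(-h-o[2])/dd[2]; out.append(P)
    return np.array(out)
if __name__=="__main__":
    im=cv2.imread("pics/w7.png"); cv2.imwrite("pics/w7c.png",cv2.convertScaleAbs(cv2.resize(im[160:360,220:340],None,fx=3,fy=3,interpolation=cv2.INTER_CUBIC),alpha=2.2))
E
python3 padtool.py
```

```text
(no output)
```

View pics/w7c.png

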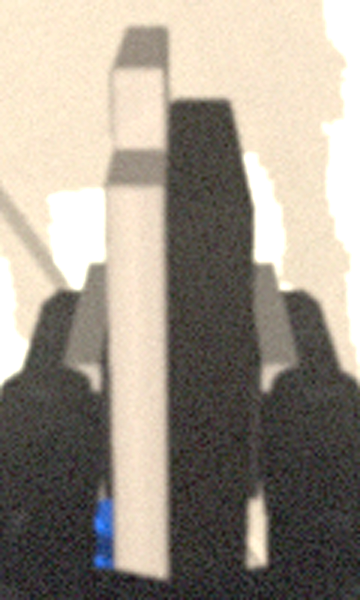

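```bash
python3 - <<'E'
from padtool import *
pos=[0.5381726,0.17198606,0.13983825];q=[9.97911595e-01,-6.45727892e-02,-1.65099776e-03,2.78437201e-04]
pts=[((105,187),.0376),((168,187),.0376),((113,572),.0376),((168,578),.0376),((110,67),.0216),((168,67),.0216)]
P=run("w7.npz",pts,pos,q,off=(220,160),sc=3); print((P*1000).round(1))
E
```

```text
[[ 37.5  -9.9 -37.6]
 [ 37.5  -1.8 -37.6]
 [-23.6 -10.3 -37.6]
 [-24.7  -2.  -37.6]
 [ 49.9 -10.2 -21.6]
 [ 49.9  -1.9 -21.6]]
```

The grip is good. In tool axes the plate spans y -1.9 to -10.1 mm, as the given sizes require, and the pad centre is about 2 mm towards -x. I'm turning to the slot's direction and moving above the bracket.

Request:
{"api": "servo_tool", "payload": {"increments": "0 0 0 -0.8 0; 0 0 0 -0.8 0; 0 0 0 -0.8 0; -0.07 0.86 0 0 0; -0.07 0.86 0 0 0; -0.07 0.86 0 0 0; -0.07 0.86 0 0 0; -0.07 0.86 0 0 0; 0 0 0 0 0; 0 0 0 0 0"}}

```text
clock: 13.05
tool_pos: [0.5708, -0.0406, 0.1404]
tcp_rot: [0.993, 0.115, -0.001, -0.001]
force: [-0.3, -1.0, -1.9]
width: 0.019
```

```bash
python3 - <<'E'
from h import *
s=env.read_state(); print(s['clock'],s['tool_pos'],s['tcp_rot'],s['force'],s['width'])
K,W=cam("wrist"); im=vision.grab_frame("wrist"); cv2.imwrite("pics/w8.png",im); np.savez("w8.npz",K=K,W=W,pos=s['tool_pos'],q=s['tcp_rot'])
cv2.imwrite("pics/w8c.png",cv2.convertScaleAbs(cv2.resize(im[130:280,190:390],(800,600),interpolation=cv2.INTER_CUBIC),alpha=1.8))
E
```

```text
13.05 [ 0.57079674 -0.04061235  0.14036489] [ 9.93366948e-01  1.14978312e-01 -1.23565689e-03 -7.53365694e-04] [-0.27772117 -0.97219906 -1.88247588] 0.018972966579608896
```

View pics/w8.png

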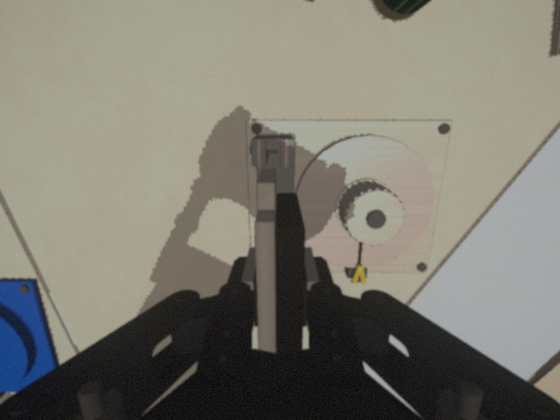

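View pics/w8c.png

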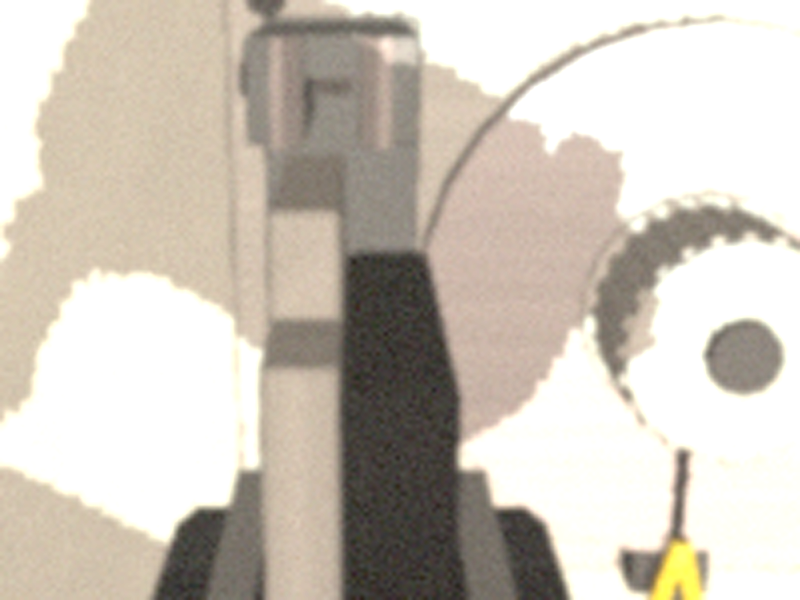

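```bash
python3 - <<'E'
from h import *
d=np.load("w8.npz");K,W=d["K"],d["W"];Rt=R.from_quat(d["q"]).as_matrix()
def T(u,v,h,tool=False):
    o,dd=ray(K,W,(190+u/4,130+v/4)); P=o+dd*(h-o[2])/dd[2]; return (Rt.T@(P-d["pos"])*1000).round(2)
for n,u,v,z in[("lipL",285,90,.0625),("lipL far",277,40,.0625),("lipR",377,90,.0625),("lipL outer",270,100,.0625),("lipR outer",392,100,.0625),("lip inner L",303,110,.0625),("lip inner R",358,110,.0625),("lip near L",285,148,.0625),("lip nearR",376,148,.0625),("bolt",744,355,.06),("ptr",680,542,.0265),
 ("arm far end",330,20,.056)]: print(n,T(u,v,z))
z0=d["pos"][2]
for u,v,h in[(268,208,.0216),(341,208,.0216),(264,367,.0376),(341,367,.0376)]: print("pad",T(u,v,z0+h))
ax=Rt.T@(np.array([.5859,-.118,0])-d["pos"])*1000; print("axis from before",ax)
E
```

```text
lipL [ 51.62 -13.71  77.77]
lipL far [ 60.8  -15.02  77.75]
lipR [51.62  3.59 77.74]
lipL outer [ 49.76 -16.57  77.78]
lipR outer [49.76  6.43 77.74]
lip inner L [ 47.89 -10.37  77.77]
lip inner R [4.789e+01 2.000e-02 7.776e+01]
lip near L [ 40.68 -13.91  77.8 ]
lip nearR [40.69  3.45 77.77]
bolt [-1.99 78.6  80.23]
ptr [-62.45  79.34 113.87]
arm far end [64.07 -5.3  84.23]
pad [ 50.09  -9.59 -21.7 ]
pad [ 50.09  -1.8  -21.71]
pad [ 37.82  -9.08 -37.67]
pad [ 37.82  -1.63 -37.68]
axis from before [ -2.65375669  79.04143135 140.23077036]
```

Slot centre is at tool y -5.2 mm and the ear centre at -5.7 mm, so I need a +0.5 mm correction. The x offset agrees within 0.5 mm and the yaw within 0.7°. Descending to the lips.

Request:
{"api": "servo_tool", "payload": {"increments": "0 0.01 0.4 0 0; 0 0 0.4 0 0; 0 0 0.3 0 0; 0 0 0.1 0 0; 0 0 0 0 0; 0 0 0 0 0"}}

```text
clock: 13.85
tool_pos: [0.5725, -0.0418, 0.0827]
tcp_rot: [0.993, 0.115, 0.001, 0.0]
force: [0.6, -0.8, -2.3]
width: 0.0189
```

```bash
python3 - <<'E'
from h import *
s=env.read_state(); print(s['clock'],s['tool_pos'],s['tcp_rot'],s['force'],s['width'])
K,W=cam("wrist"); im=vision.grab_frame("wrist"); cv2.imwrite("pics/w9.png",im); np.savez("w9.npz",K=K,W=W,pos=s['tool_pos'],q=s['tcp_rot'])
cv2.imwrite("pics/w9c.png",cv2.convertScaleAbs(cv2.resize(im[130:280,190:390],(800,600),interpolation=cv2.INTER_CUBIC),alpha=1.8))
E
```

```text
13.85 [ 0.57254817 -0.0417796   0.0827178 ] [9.93344077e-01 1.15181725e-01 7.83087100e-04 3.18598813e-04] [ 0.61882543 -0.81842055 -2.31035687] 0.01891556425180753
```

View pics/w9c.png

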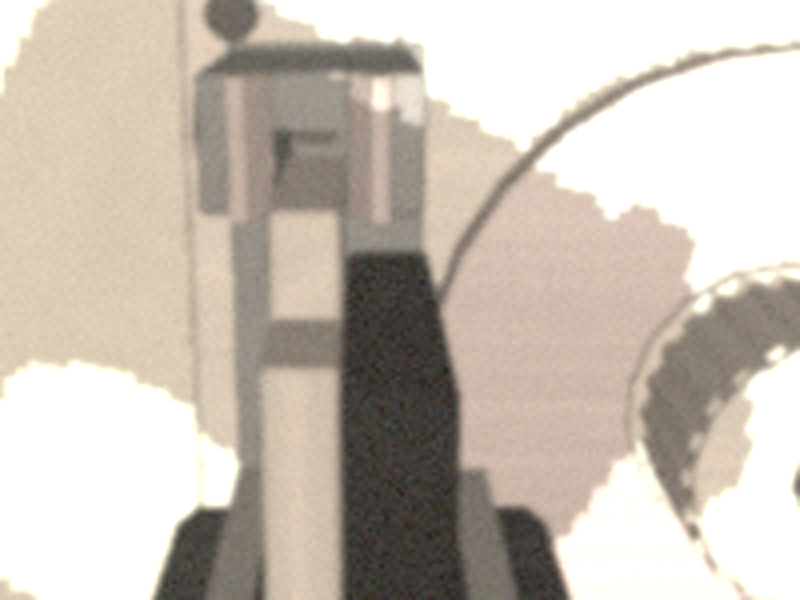

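```bash
python3 - <<'E'
from h import *
d=np.load("w9.npz");K,W=d["K"],d["W"];Rt=R.from_quat(d["q"]).as_matrix();z0=d["pos"][2]
def T(u,v,h):
    o,dd=ray(K,W,(190+u/4,130+v/4)); P=o+dd*(h-o[2])/dd[2]; return (Rt.T@(P-d["pos"])*1000).round(2)
for n,u,v,z in[("lipL out",230,200,.0625),("lipR out",391,200,.0625),("in L",272,200,.0625),("in R",347,200,.0625),("far L",226,78,.0625),("far R",388,78,.0625)]: print(n,T(u,v,z))
for u,v,h in[(271,209,.0216),(342,209,.0216)]: print("pad",T(u,v,z0+h))
E
```

```text
lipL out [ 42.38 -18.3   20.27]
lipR out [42.37  4.74 20.28]
in L [ 42.38 -12.29  20.27]
in R [42.37 -1.56 20.28]
far L [ 59.58 -18.3   20.29]
far R [59.57  4.19 20.31]
pad [ 49.95  -9.28 -21.53]
pad [ 49.95  -1.69 -21.53]
```

Request:
{"api": "servo_tool", "payload": {"increments": "0.02 -0.02 0.1 0 0; 0 0 0.1 0 0; 0 0 0.1 0 0; 0 0 0.05 0 0; 0 0 0 0 0; 0 0 0 0 0"}}

```text
clock: 14.65
tool_pos: [0.5727, -0.0405, 0.0645]
tcp_rot: [0.993, 0.115, 0.0, 0.0]
force: [-0.0, -0.7, -2.8]
width: 0.0193
```

The ears are in the slots with no side force. Pressing down slowly.

Request:
{"api": "servo_tool", "payload": {"increments": "0 0 0.06 0 0; 0 0 0.06 0 0; 0 0 0.06 0 0; 0 0 0.04 0 0; 0 0 0.04 0 0; 0 0 0.04 0 0; 0 0 0.04 0 0; 0 0 0.04 0 0; 0 0 0 0 0"}}

```text
clock: 15.78
tool_pos: [0.5716, -0.0406, 0.0447]
tcp_rot: [0.993, 0.115, -0.001, -0.0]
force: [-4.0, -1.7, -0.4]
width: 0.0192
```

Request:
{"api": "servo_tool", "payload": {"increments": "0 0 0.04 0 0; 0 0 0.04 0 0; 0 0 0.03 0 0; 0 0 0.03 0 0; 0 0 0.03 0 0; 0 0 0 0 0"}}

```text
clock: 16.52
tool_pos: [0.5718, -0.0406, 0.0364]
tcp_rot: [0.993, 0.115, -0.001, -0.0]
force: [-5.2, -1.9, 1.0]
width: 0.0191
```

Request:
{"api": "servo_tool", "payload": {"increments": "0 0 0.03 0 0; 0 0 0.02 0 0; 0 0 0 0 0; 0 0 0 0 0"}}

```text
clock: 17.02
tool_pos: [0.5718, -0.0406, 0.0344]
tcp_rot: [0.993, 0.115, -0.001, -0.0]
force: [-6.6, -0.9, 5.7]
width: 0.019
```

Request:
{"api": "servo_tool", "payload": {"increments": "0 0 0.03 0 0; 0 0 0.02 0 0; 0 0 0 0 0; 0 0 0 0 0"}}

```text
clock: 17.52
tool_pos: [0.5719, -0.0406, 0.0343]
tcp_rot: [0.993, 0.115, -0.001, -0.0]
force: [-17.3, -0.2, 23.0]
width: 0.0189
```

Contact is firm: z stopped at 0.0343 against a predicted 0.0344, and the force rose to 23 N. I'll check with the cameras, then release.

Request:
{"api": "servo_tool", "payload": {"increments": "0 0 -0.03 0 0; 0 0 0 0 0.3; 0 0 0 0 0.3; 0 0 0 0 0.3; 0 0 0 0 0.3; 0 0 0 0 0.3"}}

```text
clock: 18.27
tool_pos: [0.5726, -0.0404, 0.0332]
tcp_rot: [0.993, 0.115, 0.0, -0.0]
force: [0.9, -0.7, 0.5]
width: 0.0256
```

```bash
python3 - <<'E'
from h import *
s=env.read_state(); print(s['clock'],s['tool_pos'],s['tcp_rot'],s['force'],s['width'])
im=vision.grab_frame("wrist"); cv2.imwrite("pics/w10.png",im)
E
```

```text
18.275 [ 0.57262645 -0.04043467  0.03324496] [ 9.93352945e-01  1.15108320e-01  3.12158156e-05 -1.69128686e-05] [ 0.89190212 -0.69117237  0.48011085] 0.025579532061014237
```

View pics/w10.png

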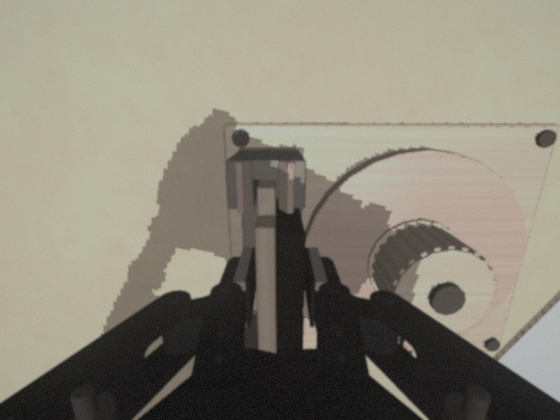

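Fingers are clear of the pad. Rising straight up with the opening kept small, because of the pulley.

Request:
{"api": "servo_tool", "payload": {"increments": "0 0 -0.2 0 0.3; 0 0 -0.5 0 0.3; 0 0 -1 0 0.3; 0 0 -1 0 0.3; 0 0 -1 0 0.3; 0 0 0 0 0.3; 0 0 0 0 0.3"}}

```text
clock: 19.2
tool_pos: [0.5723, -0.0404, 0.2182]
tcp_rot: [0.993, 0.115, -0.0, -0.0]
force: [-0.2, -0.1, -0.2]
width: 0.0258
```

```bash
python3 - <<'E'
from h import *
s=env.read_state(); print(s['clock'],s['tool_pos'],s['tcp_rot'],s['force'],s['width'])
K,W=cam("wrist"); im=vision.grab_frame("wrist"); np.savez("w11.npz",K=K,W=W,pos=s['tool_pos'],q=s['tcp_rot']);cv2.imwrite("pics/w11.png",im)
cv2.imwrite("pics/w11c.png",cv2.convertScaleAbs(cv2.resize(im[130:280,230:430],(800,600),interpolation=cv2.INTER_CUBIC),alpha=1.8))
im=vision.grab_frame("scene"); cv2.imwrite("pics/s11.png",im);cv2.imwrite("pics/s11c.png",cv2.resize(im[150:240,240:360],(800,600),interpolation=cv2.INTER_CUBIC))
E
```

```text
19.2 [ 0.57231334 -0.04035338  0.21823924] [ 9.93348288e-01  1.15148478e-01 -7.52887846e-05 -4.16299817e-05] [-0.24569966 -0.09875882 -0.20916733] 0.025760045616266204
```

View pics/w11.png

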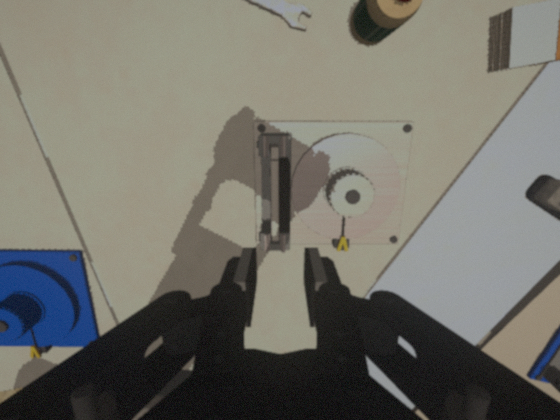

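View pics/w11c.png

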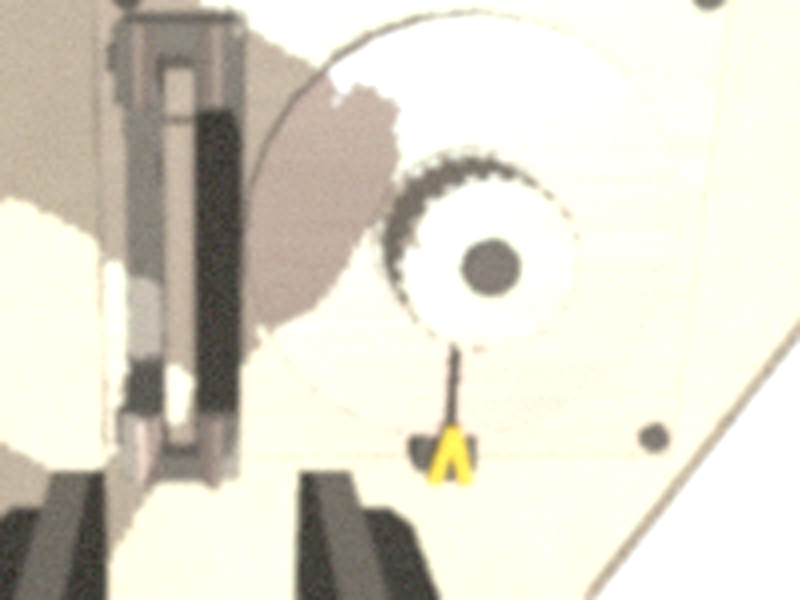

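View pics/s11c.png

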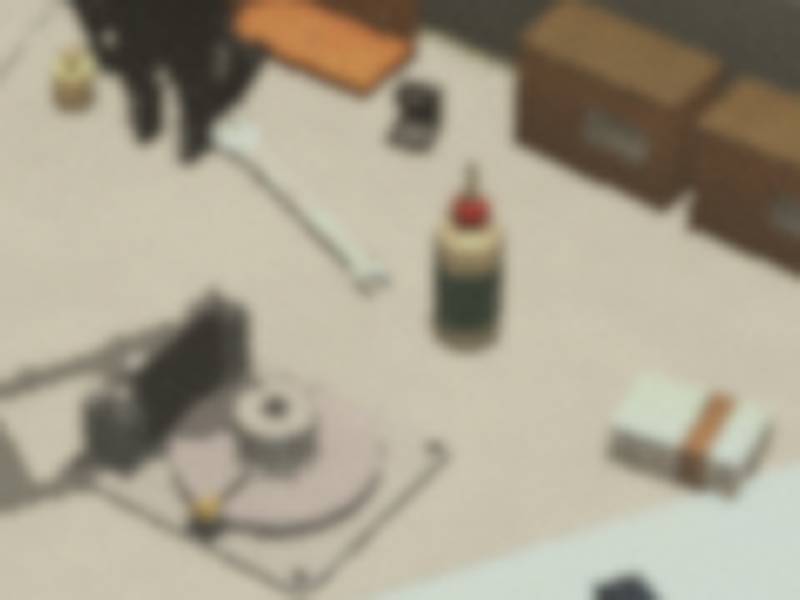

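From above, the ears sit in both slots, the lining is towards the wheel, and the line meets the pointer at (343,238). The spanner, bottle and eraser are untouched. To check the height directly, I'll touch the pad's top with closed fingers. It should be at z = 0.072.

Request:
{"api": "servo_tool", "payload": {"increments": "0 0 0.5 0 0; 0 0 1 0 0; 0 0 0.8 0 0; 0 0 0.3 0 0; 0 0 0.1 0 0; 0 0 0 0 0; 0 0 0 0 0", "force": 40}}

```text
clock: 20.18
tool_pos: [0.5738, -0.0408, 0.085]
tcp_rot: [0.993, 0.115, 0.001, 0.001]
force: [0.2, -0.3, -0.8]
width: -0.0002
```

Request:
{"api": "servo_tool", "payload": {"increments": "0 0 0.04 0 0; 0 0 0.04 0 0; 0 0 0.03 0 0; 0 0 0.03 0 0; 0 0 0 0 0; 0 0 0 0 0"}}

```text
clock: 20.92
tool_pos: [0.5726, -0.0404, 0.0763]
tcp_rot: [0.993, 0.115, 0.0, 0.0]
force: [0.8, -0.8, -0.1]
width: -0.0
```

Request:
{"api": "servo_tool", "payload": {"increments": "0 0 0.03 0 0; 0 0 0.03 0 0; 0 0 0.03 0 0; 0 0 0.03 0 0; 0 0 0 0 0; 0 0 0 0 0"}}

```text
clock: 21.68
tool_pos: [0.5727, -0.0406, 0.0723]
tcp_rot: [0.993, 0.115, -0.0, 0.0]
force: [-6.5, 0.7, 13.5]
width: 0.0
```

Request:
{"api": "servo_tool", "payload": {"increments": "0 0 0.03 0 0; 0 0 0 0 0; 0 0 0 0 0"}}

```text
clock: 22.05
tool_pos: [0.5728, -0.0407, 0.0721]
tcp_rot: [0.993, 0.115, -0.0, 0.0]
force: [-10.0, 0.8, 21.4]
width: 0.0
```

Request:
{"api": "servo_tool", "payload": {"increments": "0 0 -0.2 0 0; 0 0 -0.6 0 0; 0 0 -1 0 0; 0 0 -1 0 0; 0 0 -0.4 0 0; 0 0 0 0 0; 0 0 0 0 0"}}

```text
clock: 22.92
tool_pos: [0.5718, -0.0402, 0.227]
tcp_rot: [0.993, 0.115, -0.001, -0.001]
force: [-0.5, 0.3, 0.1]
width: -0.0003
```

```bash
python3 - <<'E'
from h import *
s=env.read_state(); print(s['clock'],s['tool_pos'],s['force'],np.abs(s['qvel']).max())
K,W=cam("wrist"); im=vision.grab_frame("wrist"); np.savez("w12.npz",K=K,W=W);cv2.imwrite("pics/w12.png",im)
cv2.imwrite("pics/w12c.png",cv2.convertScaleAbs(cv2.resize(im[110:260,230:430],(800,600),interpolation=cv2.INTER_CUBIC),alpha=1.6))
E
```

```text
22.925 [ 0.57177534 -0.04022119  0.22704441] [-0.52916842  0.27403057  0.08372869] 0.011554186376075476
```

View pics/w12c.png

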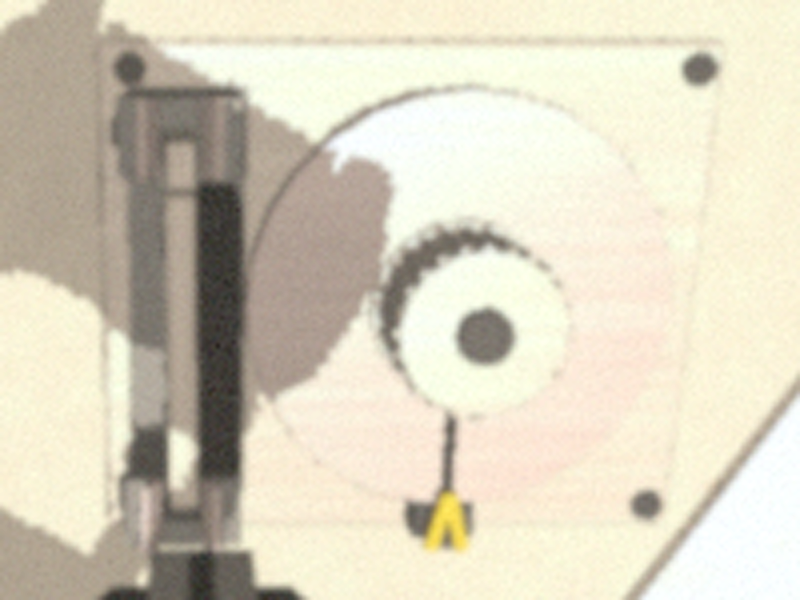

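```bash
python3 - <<'E'
from h import *
d=np.load("w12.npz");K,W=d["K"],d["W"]
c=lambda u,v,z:onplane(K,W,(230+u/4,110+v/4),z)
ang=lambda v:np.degrees(np.arctan2(v[1],v[0]))
ax=c(485,336,.06);p=c(450,494,.0265);mi=c(451,418,.022);mo=c(448,490,.022)
print("wheel err deg",ang(mi-ax)-ang(p-ax),ang(mo-ax)-ang(p-ax),"ptr r",np.linalg.norm((p-ax)[:2]),"unit yaw",ang(ax-p))
A=c(199,186,.07);B=c(200,478,.07);print("pad yaw",ang(A-B),np.linalg.norm(A-B))
y=np.radians(13.2);Ry=np.array([[np.cos(y),np.sin(y)],[-np.sin(y),np.cos(y)]])
print("pad lining/plate edge mid in unit:",Ry@(((A+B)/2-ax)[:2])," expect (0,.080)")
env.hand_in()
E
```

```text
wheel err deg 0.23795433466082727 0.2837722235280751 ptr r 0.0604596637834659 unit yaw 14.259907753459126
pad yaw 13.410622464514129 0.0801577238201392
pad lining/plate edge mid in unit: [0.00211285 0.0785598 ]  expect (0,.080)
the job is handed in; nothing more can be done
```

The job is handed in. It took about 23 s of the 58 s, and no verdict is reported.

I gripped the toothed pulley and turned the wheel about -0.84 rad to the pointer. Then I gripped the pad across its thickness, turned it to the bracket's direction, slid its ears into both slots and pressed it past the clips. The gripper was about 15 cm above the pad, touching nothing, when I handed in.

**Last checks:**
- **Wheel line:** it is about 0.3° (0.005 rad) off the pointer, against a limit of 0.1 rad.
- **Pad seated:** pressing stopped firmly at the predicted height, with the force rising to 23 N. Touching the pad's top with closed fingers then gave z = 0.0721–0.0723 m; fully home is 0.072 m.
- **Pad sideways:** it is about 2 mm from its place along x and 1.5 mm along y, within the 5 mm limit and close to the calibration error.
- **Pad yaw:** 13.4° against the unit's 13.2° (from its screws). The last pointer-based reading of the unit gave 14.3°. The two disagree by about 1°, but both are inside the 0.05 rad limit.
- **Other objects:** the spanner, oil bottle and eraser looked untouched in the pictures after seating, and the weight in the scene picture. I did not measure their positions.

No check failed.

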